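# Put the signing markers away in the pen stand

## Task

The card signing is over: put the two tall markers away in the grey pen stand, one in each of its two deep square wells, standing cap up on the bottom of the well. Leave the short, fatter glue stick standing where it is.

Things in the scene. Friction and masses are not known exactly. Their poses are not given: they have to be found in the camera images.
- marker_a_mid (a point): Jumbo marker pen, one of two alike: a plain round stick 26 mm in diameter and 140 mm tall, white barrel (lower 92 mm) and black cap (top 47 mm), 30 to 65 g. It stands loose and upright on the table on its flat barrel end, cap up. This point is its centre, 70 mm above its foot; its z axis runs up the stick to the cap.
- marker_b_mid (a point): Jumbo marker pen, one of two alike: a plain round stick 26 mm in diameter and 140 mm tall, white barrel (lower 92 mm) and black cap (top 47 mm), 30 to 65 g. It stands loose and upright on the table on its flat barrel end, cap up. This point is its centre, 70 mm above its foot; its z axis runs up the stick to the cap.
- stand: Grey plastic pen stand, fixed to the table, 58 mm along its x, 148 mm along its y, 85 mm high. It has two open-topped square wells, centred at y = +45 mm and y = -45 mm (x = 0); each is 50 mm by 50 mm inside and 80 mm deep (floor 5 mm above the table, walls 4 mm thick). Between the wells is a low solid block, 32 mm wide, with note paper on it, 52 mm high: not a well. Origin: centre of its underside, on the table; z up. It stands turned by up to 30 degrees either way.
- glue_mid (a point): Glue stick, to be left alone: a plain round stick 32 mm in diameter and only 92 mm tall, in the same white and black plastic as the markers, standing loose on the table among them (at least 95 mm from either, centre to centre). This point is its centre, 46 mm above its foot.
There are look-alikes about, which are no part of the job. Leave any green or orange look-alike of the part that bears marker_b_mid alone.

How it is judged:
At the end, for the whole second after the job is handed in: One marker in each well, cap up, on its floor and at rest (leaning is fine: centre within 19 mm of the well axis along each side of the stand, 55 to 87 mm above the table, tilt under 28 degrees); glue stick upright within 11 degrees and within 30 mm of where it stood (((x of marker_a_mid in the frame of stand between -0.019 and 0.019 m and y of marker_a_mid in the frame of stand between 0.026 and 0.064 m and z of marker_a_mid in the frame of stand between 0.055 and 0.087 m and angle between each of marker_a_mid, marker_b_mid's own z axis and vertical below 0.5 rad and x of marker_b_mid in the frame of stand between -0.019 and 0.019 m and y of marker_b_mid in the frame of stand between -0.064 and -0.026 m and z of marker_b_mid in the frame of stand between 0.055 and 0.087 m) or (x of marker_a_mid in the frame of stand between -0.019 and 0.019 m and y of marker_a_mid in the frame of stand between -0.064 and -0.026 m and z of marker_a_mid in the frame of stand between 0.055 and 0.087 m and angle between each of marker_a_mid, marker_b_mid's own z axis and vertical below 0.5 rad and x of marker_b_mid in the frame of stand between -0.019 and 0.019 m and y of marker_b_mid in the frame of stand between 0.026 and 0.064 m and z of marker_b_mid in the frame of stand between 0.055 and 0.087 m)) and linear speed of each of marker_a, marker_b below 0.02 m/s and distance of glue_mid from where it was at the start of the episode below 0.03 m and angle between glue_mid's own z axis and vertical below 0.2 rad); the robot touches nothing.
It fails at once if the glue stick is carried off or knocked over (distance of glue_mid from where it was at the start of the episode above 0.03 m or angle between glue_mid's own z axis and vertical above 0.5 rad).
It also fails if it takes over 59 s, if anything falls off the work surface, if the arm or the gripper's body presses on something with over 40 N, if the wrist force passes 120 N, or if a joint passes its speed limit or range.

## Robot

A 6-joint arm with a two-finger parallel gripper is mounted at the origin on the work surface. World frame = base frame: x ahead of the robot, y to its left, z up, the work surface at z = 0. Lengths are in m, angles in rad, forces in N, time in s.
With the tool pointing down it reaches from about 0.275 to 0.825 m from the base axis. Payload 4.9 kg.
Tool frame: the origin (TCP) lies at the very end of the fingers, on their centre line; the grasp point (between the pads) lies 19 mm behind it (grip_depth is the z of the grasp point in the tool frame, in m); z points along the fingers, y is the line along which they close (so a half turn about z gives the same grasp; the last joint's range is limited). The gripper opens to 85 mm and grips with 20 to 120 N. Pads are 22 mm wide; open, the fingers measure 114 mm over their backs; the gripper's body (76 mm by 85 mm) begins 54 mm behind the grasp point. The pads swing forward as they close: fully open they stand 13 mm farther back than shut.
Start: joints at [1.008, 0.326, -0.193, 1.052, 0, 1.437], TCP at [0.229, 0.5, 0.231] pointing down, gripper open.
Joint ranges: [-2.65, 2.65], [-0.97, 1.79], [-1.3, 1.35], [-1.93, 2.1], [-1.47, 1.37], [-3.14, 3.14]. Speed limits (rad/s): [2.57, 2.57, 3.14, 3.14, 3.14, 3.14].

## Interface

Orientations are given as a rotation vector (axis times angle).
In Python, from workcell import observe, get_image, job_done, grip_depth gives the robot as it stands. The module is installed in compiled form; this text tells all that it offers.
- The arm moves only by the tool apply_moves, never from a script. Its argument "series" is one flat list of numbers, 7 for each row, row after row: the turn, a rotation vector about the world's x, y, z in degrees, then the shift along the world's x, y, z in mm, then the finger opening in mm, from 0 to 85.4. In form: [wx, wy, wz, dx, dy, dz, hand, wx, wy, wz, dx, dy, dz, hand, ...]. A call has 1 to 10 rows; each row shifts and turns the commanded pose from where the row before left it; what a row does not reach is not made up. A row lasts 1/12 s, in which the tool goes at most 41.7 mm and 7.16 degrees, less where a joint would pass 70% of its speed; a pose out of reach is approached as far as the arm can. A call is refused whole if a number of a shift passes 41.7 or a number of a turn 7.16, either way. A call with a gripper value outside its range is refused whole. The fingers move at their own pace and stop on an object; the grip force is fixed at half the most. Time passes only in rows, so rows that do not move let the fingers close. It gives the time, the measured TCP pose, the force, the opening and the grip force at its end, in the units of the state.
- observe(): the state, without advancing time (a new reading comes with each control period).
- get_image(name): name is "scene" or "side" or "wrist"; returns a dict with "image" (480x640x3 uint8, red, green, blue), "depth" (480x640 float32, m along the optical axis (not along the pixel's ray), 0 where there is no reading), "fov_y" (degrees; the focal length in pixels is half the picture's height over the tangent of half this angle, whatever the lens; pixels are square), "cx", "cy" (the principal point, pixels), "world_from_camera" (4x4, takes a point from camera to world coordinates); the wrist camera has in their place "tool_from_camera" (4x4, takes a point from camera to tool coordinates, whose origin is the TCP and whose axes are the flange's). Camera axes: x right, y down, z forward; pixel columns grow to the right and rows downward; lengths in m; the calibration is good to about 2 mm. A picture is of the moment at which its call begins: read the wrist's pose just before it.
- job_done(): hands the job in; it is judged then, once.
The state is a dict: "clock": time; "joints": joint angles; "qvel": joint speeds; "joint_torque": joint torques, N m; "eef_pos": TCP position; "ee_rot": TCP orientation; "wrist_force": force on the tool from outside, world axes, zero at the start; "wrist_torque": the same for the moment, N m; "opening": finger opening in m; "gripper_force": force on a finger pad.
Only numpy, scipy, OpenCV 4.12 (cv2) and the standard library are available. Lean on these libraries where they do the work, as an engineer would, in place of code of your own. Each camera call takes 0.05 s, during which the arm holds its last target. There are 200 camera calls.

## Working session

There is one attempt and no reset: what is moved stays moved. The work goes in short steps, Python scripts to look and compute and a tool call to move; the robot and the scene stay as the last step left them, time stands still between calls to the robot, and variables do not carry over. Pictures are saved under pics/ and viewed, at most 10 in all, crops included, and the job is handed in when it is done.

Besides the shell and the picture viewer there is one more tool, called after "Emit:" by a JSON object that holds its "fn" and its "kwargs". apply_moves: Moves the arm, as the interface text tells. Its arguments: {"type":"object","properties":{"series":{"type":"array","items":{"type":"number"}}},"required":["series"]}

```bash
mkdir -p pics; cat > h.py <<'E'
import numpy as np, cv2, pickle
from workcell import observe, get_image, job_done, grip_depth
from scipy.spatial.transform import Rotation as R
def cam(n):
    s=observe(); d=get_image(n)
    if n=="wrist":
        T=np.eye(4); T[:3,:3]=R.from_rotvec(s["ee_rot"]).as_matrix(); T[:3,3]=s["eef_pos"]
        d["world_from_camera"]=T@d["tool_from_camera"]
    d["f"]=240/np.tan(np.radians(d["fov_y"])/2); return d
def points(d):
    z=d["depth"]; v,u=np.indices(z.shape)
    p=np.stack([(u-d["cx"])/d["f"]*z,(v-d["cy"])/d["f"]*z,z],-1)
    T=d["world_from_camera"]; return p@T[:3,:3].T+T[:3,3]
def save(d,n): cv2.imwrite("pics/"+n,d["image"][...,::-1])
E
python3 - <<'E'
from h import *
s=observe()
for k in s: print(k,np.round(s[k],3))
print(grip_depth)
for n in("scene","side","wrist"):
    d=cam(n); save(d,n+"0.png"); pickle.dump(d,open(n+"0.pkl","wb")); print(n,d["world_from_camera"].round(3).tolist(),(d["depth"]>0).mean())
a=[cv2.imread(f"pics/{n}0.png") for n in("scene","side")]
E
```

```text
clock 0.0
joints [ 1.008  0.327 -0.194  1.052  0.     1.437]
qvel [-0.002  0.001 -0.002 -0.001  0.    -0.001]
joint_torque [-3.0000e-03 -4.4340e+01  2.6244e+01  1.6000e-02 -0.0000e+00  0.0000e+00]
eef_pos [0.228 0.5   0.23 ]
ee_rot [-6.680e-01 -3.069e+00  3.000e-03]
wrist_force [ 0.157 -0.311 -0.62 ]
wrist_torque [-0.019 -0.023 -0.002]
gripper_force 0.0
opening 0.086
-0.0187
scene [[-0.528, 0.465, -0.711, 1.265], [0.849, 0.298, -0.436, 0.527], [0.009, -0.834, -0.552, 0.647], [0.0, 0.0, 0.0, 1.0]] 0.9959928385416666
side [[0.832, -0.32, 0.453, 0.171], [-0.554, -0.493, 0.671, -0.521], [0.009, -0.809, -0.587, 0.565], [0.0, 0.0, 0.0, 1.0]] 0.9959049479166666
wrist [[0.415, 0.875, 0.25, 0.164], [0.91, -0.399, -0.117, 0.53], [-0.003, 0.276, -0.961, 0.373], [0.0, 0.0, 0.0, 1.0]] 0.995966796875
```

View pics/scene0.png

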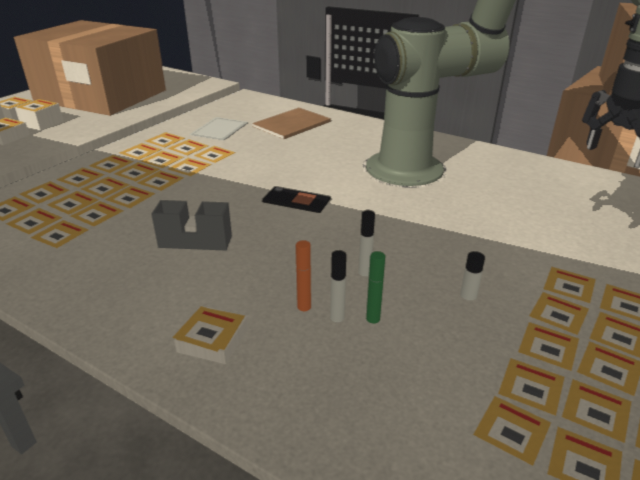

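View pics/side0.png

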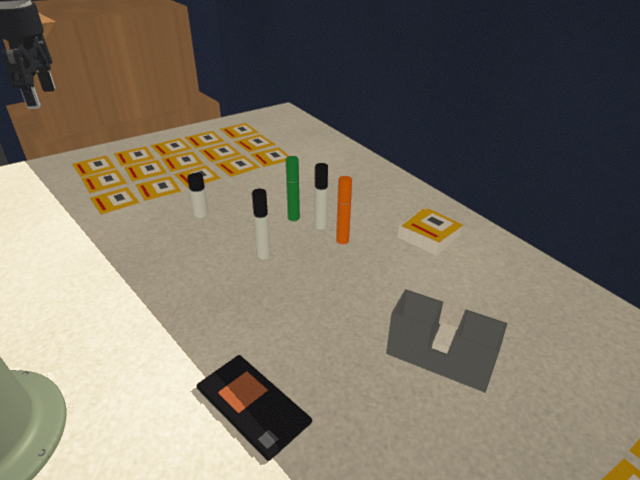

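The scene view shows two white and black tall sticks at about (367,240) and (338,285). There is also a shorter one at (473,275), plus orange (304,275) and green (375,287) look-alikes. The grey stand is at (192,225). The two tall sticks are the markers: white barrel, black cap, 140 mm. The short one is the glue stick. I'll measure the positions with depth and confirm in one crop.

```bash
cat > m.py <<'E'
from h import *
for n in("scene","side"):
    d=pickle.load(open(n+"0.pkl","rb")); P=points(d)
    m=((P[...,2]>.02)&(P[...,2]<.2)&(P[...,0]>.25)&(P[...,0]<.9)&(abs(P[...,1])<.45)).astype(np.uint8)
    # split touching blobs by depth edges
    e=np.abs(cv2.Laplacian(d["depth"],cv2.CV_32F))>.02
    k,l,st,c=cv2.connectedComponentsWithStats(m*(~e).astype(np.uint8),connectivity=4)
    for i in range(1,k):
        if st[i,4]<150: continue
        q=P[l==i]; 
        hi=q[:,2]>np.percentile(q[:,2],98)-.05
        q2=q[hi]; cen=q2[:,:2]
        # circle fit
        A=np.c_[2*cen,np.ones(len(cen))]; s=np.linalg.lstsq(A,(cen**2).sum(1),rcond=None)[0]
        r=np.sqrt(max(0,s[2]+s[0]**2+s[1]**2))
        print(n,st[i].tolist(),"top",np.percentile(q[:,2],98).round(3),"mean",q.mean(0).round(3),"circ",s[:2].round(4),r.round(4),"rgb",np.median(d["image"][l==i],0))
    # stand: rim points
    g=(P[...,2]>.079)&(P[...,2]<.092)&(P[...,0]>.25)&(P[...,0]<.9)&(P[...,1]<-.02)&(P[...,1]>-.45)
    # print rim rect of the biggest component neighbourhood
    pts=P[g][:,:2].astype(np.float32)
    print("rim",len(pts),cv2.minAreaRect(pts*1000),np.percentile(pts,[2,98],axis=0).round(3).tolist())
a=pickle.load(open("scene0.pkl","rb"))["image"][190:340,140:500,::-1]; cv2.imwrite("pics/crop.png",cv2.resize(a,None,fx=2.2,fy=2.2,interpolation=cv2.INTER_CUBIC))
E
python3 m.py
```

```text
scene [152, 201, 79, 42, 2460] top 0.086 mean [ 0.598 -0.217  0.058] circ [ 0.5864 -0.2241] 0.0529 rgb [67. 67. 63.]
scene [359, 211, 15, 58, 589] top 0.142 mean [0.496 0.142 0.091] circ [0.4916 0.1405] 0.0086 rgb [108. 105.  97.]
scene [296, 241, 14, 63, 730] top 0.142 mean [0.649 0.1   0.086] circ [0.6437 0.0966] 0.0092 rgb [128.  70.  39.]
scene [331, 251, 14, 64, 781] top 0.142 mean [0.642 0.166 0.088] circ [0.6365 0.1633] 0.0091 rgb [118. 115. 104.]
scene [367, 252, 17, 64, 791] top 0.141 mean [0.61  0.221 0.088] circ [0.6044 0.2188] 0.0094 rgb [40. 79. 45.]
scene [462, 252, 22, 41, 584] top 0.094 mean [0.454 0.342 0.064] circ [0.4481 0.3409] 0.0114 rgb [68.5 66.  61.5]
scene [174, 307, 72, 49, 2203] top 0.033 mean [0.802 0.017 0.03 ] circ [0.7999 0.0154] 0.038 rgb [120.  94.  48.]
rim 593 ((586.9563598632812, -226.114013671875), (64.01464080810547, 150.3300323486328), 28.14297103881836) [[0.533, -0.297], [0.643, -0.151]]
side [286, 157, 13, 57, 579] top 0.14 mean [0.595 0.208 0.086] circ [0.5979 0.2129] 0.0089 rgb [ 28. 103.  43.]
side [316, 164, 11, 58, 586] top 0.14 mean [0.626 0.152 0.087] circ [0.6293 0.1568] 0.0086 rgb [162. 159. 141.]
side [188, 174, 19, 36, 476] top 0.092 mean [0.439 0.328 0.062] circ [0.4408 0.3345] 0.0113 rgb [120.  117.  104.5]
side [337, 177, 14, 60, 670] top 0.14 mean [0.633 0.086 0.086] circ [0.6368 0.0907] 0.009 rgb [178.  82.   5.]
side [253, 190, 16, 61, 728] top 0.14 mean [0.482 0.129 0.087] circ [0.4842 0.1339] 0.0088 rgb [160. 157. 138.]
side [399, 209, 63, 39, 1302] top 0.031 mean [0.787 0.005 0.029] circ [0.7891 0.0067] 0.0377 rgb [167.  124.   41.5]
side [388, 290, 118, 94, 5749] top 0.086 mean [ 0.579 -0.232  0.057] circ [ 0.5857 -0.2267] 0.0514 rgb [81. 81. 75.]
rim 1231 ((585.3615112304688, -226.76524353027344), (62.14799118041992, 148.07040405273438), 28.808895111083984) [[0.529, -0.301], [0.64, -0.155]]
```

View pics/crop.png

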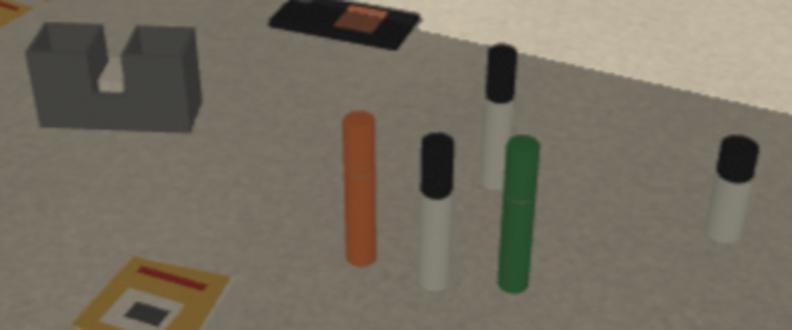

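The crop confirms it: tall white/black markers near (367,240) and (338,285) in the full picture, the short glue stick on the right, and plain orange and green sticks beside marker B.

Estimates in mm:
- Marker A: (487, 138)
- Marker B: (632, 160)
- Stand: (586, -226), yaw about 28°

Next I'll go above A and take a look.

Emit:
{"fn": "apply_moves", "kwargs": {"series": [0,0,-6.7,24,-33,0,70,0,0,-6.7,24,-33,0,70,0,0,-6.7,24,-33,0,70,0,0,-6.7,24,-33,0,70,0,0,-6.7,24,-33,0,70,0,0,-6.7,24,-33,0,70,0,0,-6.7,24,-33,0,70,0,0,0,24,-33,0,70,0,0,0,24,-33,0,70,0,0,0,24,-33,0,70]}}

```text
clock: 0.98
eef_pos: [0.4693, 0.1683, 0.2312]
ee_rot: [-1.835, -2.55, 0.0]
wrist_force: [1.2, 1.0, 0.6]
opening: 0.0697
gripper_force: 0.0
```

Emit:
{"fn": "apply_moves", "kwargs": {"series": [0,0,0,19,-32,0,70,0,0,0,0,0,0,70,0,0,0,0,0,0,70]}}

```text
clock: 1.23
eef_pos: [0.4883, 0.1365, 0.2308]
ee_rot: [-1.84, -2.546, 0.001]
wrist_force: [0.0, 0.9, 0.3]
opening: 0.0704
gripper_force: 0.0
```

```bash
cat > w.py <<'E'
from h import *
import sys
s=observe(); Rm=R.from_rotvec(s["ee_rot"]).as_matrix()
print("clk",round(s["clock"],2),"tcp",np.round(s["eef_pos"],4),"toolz",Rm[:,2].round(3),"y ang",np.degrees(np.arctan2(Rm[1,1],Rm[0,1])).round(1),"open",round(s["opening"],4),"F",np.round(s["wrist_force"],1),"gf",round(s["gripper_force"],1),"q",np.round(s["joints"],2))
d=cam("wrist"); save(d,sys.argv[1]); P=points(d)
m=((P[...,2]>.02)&(P[...,2]<.16)).astype(np.uint8)
e=np.abs(cv2.Laplacian(d["depth"],cv2.CV_32F))>.02
k,l,st,c=cv2.connectedComponentsWithStats(m*(~e).astype(np.uint8),connectivity=4)
for i in range(1,k):
    if st[i,4]<300: continue
    q=P[l==i]; t=np.percentile(q[:,2],99); top=q[q[:,2]>t-.006].astype(np.float32)
    (cx,cy),r=cv2.minEnclosingCircle(top[:,:2])
    print(st[i].tolist(),"top",t.round(3),"rect",np.round(np.hstack(cv2.minAreaRect(top[:,:2]*1000)),1),"circ",round(cx,4),round(cy,4),round(r,4),"rgb",np.median(d["image"][l==i],0))
E
python3 w.py w1.png
```

```text
clk 1.23 tcp [0.4883 0.1365 0.2308] toolz [-0.001  0.    -1.   ] y ang 18.3 open 0.0704 F [0.  0.9 0.3] gf 0.0 q [ 0.13  0.25 -0.3   1.02  0.    1.38]Traceback (most recent call last):
  File "w.py", line 12, in <module>
    (cx,cy),r=cv2.minEnclosingCircle(top[:,:2])
              ~~~~~~~~~~~~~~~~~~~~~~^^^^^^^^^^^
cv2.error: OpenCV(4.12.0) /io/opencv/modules/imgproc/src/shapedescr.cpp:201: error: (-215:Assertion failed) count >= 0 && (depth == CV_32F || depth == CV_32S) in function 'minEnclosingCircle'
```

View pics/w1.png

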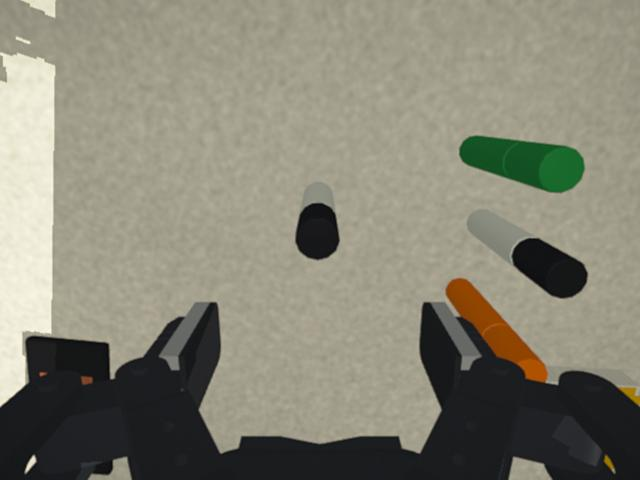

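The wrist view shows marker A's cap at (318,232), centred between the fingers. B's cap is at (556,268), between green and orange.

```bash
sed -i 's/top=q\[q\[:,2\]>t-.006\].astype(np.float32)/top=np.ascontiguousarray(q[q[:,2]>t-.006][:,:2],np.float32)/; s/top\[:,:2\]/top/g' w.py; python3 w.py w1.png
```

```text
clk 1.28 tcp [0.4874 0.1377 0.2308] toolz [-0.001  0.    -1.   ] y ang 18.4 open 0.07 F [-0.7  0.3  0. ] gf 0.0 q [ 0.13  0.25 -0.3   1.02  0.    1.38]
[466, 139, 118, 57, 4278] top 0.141 rect [598.1 218.3  25.2  24.2  18.8] circ 0.5981 0.2183 0.0129 rgb [20. 84. 36.]
[297, 187, 43, 75, 2388] top 0.142 rect [484.6 139.8  23.9  24.8  26.9] circ 0.4847 0.1397 0.0127 rgb [23. 24. 26.]
[474, 216, 113, 85, 4184] top 0.141 rect [629.8 162.2  24.4  24.9  42.2] circ 0.6301 0.1623 0.013 rgb [22. 22. 23.]
[451, 287, 96, 95, 2693] top 0.141 rect [638.  102.8  20.9  11.8   5.1] circ 0.6381 0.1011 0.011 rgb [143.  68.   0.]
```

Emit:
{"fn": "apply_moves", "kwargs": {"series": [0,0,0,-1,1,-36,70,0,0,0,0,0,-36,70,0,0,0,0,0,-36,70,0,0,0,0,0,-22,70,0,0,0,0,0,-12,70,0,0,0,0,0,0,70,0,0,0,0,0,0,10,0,0,0,0,0,0,10,0,0,0,0,0,0,10,0,0,0,0,0,0,10]}}

```text
clock: 2.17
eef_pos: [0.4877, 0.1397, 0.0907]
ee_rot: [1.833, 2.549, 0.003]
wrist_force: [-1.3, 0.5, 4.9]
opening: 0.0246
gripper_force: 58.4
```

Emit:
{"fn": "apply_moves", "kwargs": {"series": [0,0,0,0,0,0,10,0,0,0,0,0,0,10,0,0,0,0,0,0,10]}}

```text
clock: 2.42
eef_pos: [0.4877, 0.1395, 0.0907]
ee_rot: [1.834, 2.549, 0.003]
wrist_force: [-1.2, 1.0, 5.8]
opening: 0.0247
gripper_force: 58.4
```

Emit:
{"fn": "apply_moves", "kwargs": {"series": [0,0,0,0,0,30,10,0,0,0,0,0,40,10,0,0,0,0,0,40,10,0,0,2,11,-37,20,10,0,0,2,11,-37,0,10,0,0,2,11,-37,0,10,0,0,2,11,-37,0,10,0,0,2,11,-37,0,10,0,0,0,11,-37,0,10,0,0,0,11,-37,0,10]}}

```text
clock: 3.25
eef_pos: [0.5635, -0.1203, 0.219]
ee_rot: [1.606, 2.699, 0.0]
wrist_force: [1.0, 0.5, -0.6]
opening: 0.0245
gripper_force: 58.8
```

Emit:
{"fn": "apply_moves", "kwargs": {"series": [0,0,0,11,-37,0,10,0,0,0,11,-37,0,10,0,0,0,11,-37,0,10,0,0,0,9,-35,0,10,0,0,0,0,0,0,10,0,0,0,0,0,0,10,0,0,0,0,0,0,10]}}

```text
clock: 3.83
eef_pos: [0.6048, -0.2641, 0.2182]
ee_rot: [-1.606, -2.699, -0.001]
wrist_force: [-0.2, 0.3, -0.4]
opening: 0.0247
gripper_force: 58.8
```

```bash
python3 w.py w2.png
```

```text
clk 3.83 tcp [ 0.6048 -0.2641  0.2182] toolz [-0.001  0.001 -1.   ] y ang 28.5 open 0.0247 F [-0.2  0.3 -0.4] gf 58.8 q [-0.52  0.54  0.11  1.14  0.    0.55]
[274, 36, 96, 99, 4478] top 0.087 rect [ 562.9 -185.9   57.1   56.7   28.5] circ 0.563 -0.186 0.0398 rgb [80. 83. 81.]
[278, 137, 88, 133, 6281] top 0.086 rect [ 606.  -264.7   56.8   57.7   28.6] circ 0.6062 -0.2644 0.0402 rgb [ 99. 102.  99.]
[295, 225, 46, 28, 587] top 0.16 rect [ 598.6 -256.2   22.8    7.3   30. ] circ 0.6004 -0.2593 0.0115 rgb [162. 165. 150.]
```

View pics/w2.png

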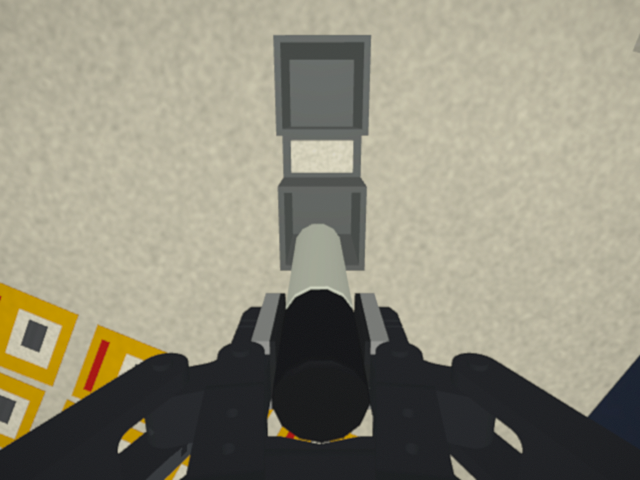

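The wrist view shows both wells, far one near (320,85) and the target near (322,225). Marker A's foot is over the target well. Now I'll lower it and release.

Emit:
{"fn": "apply_moves", "kwargs": {"series": [0,0,0,1,0,-25,10,0,0,0,0,0,-30,10,0,0,0,0,0,-30,10,0,0,0,0,0,-20,10,0,0,0,0,0,-10,10,0,0,0,0,0,-5,10,0,0,0,0,0,0,10,0,0,0,0,0,0,10]}}

```text
clock: 4.55
eef_pos: [0.6071, -0.2642, 0.0999]
ee_rot: [1.604, 2.699, 0.0]
wrist_force: [-0.1, -0.8, -0.3]
opening: 0.0245
gripper_force: 58.8
```

Emit:
{"fn": "apply_moves", "kwargs": {"series": [0,0,0,0,0,0,65,0,0,0,0,0,0,65,0,0,0,0,0,0,65,0,0,0,0,0,0,65,0,0,0,0,0,0,65,0,0,0,0,0,20,65,0,0,0,0,0,35,65,0,0,0,0,0,40,65,0,0,0,0,0,40,65,0,0,0,0,0,0,65]}}

```text
clock: 5.38
eef_pos: [0.6099, -0.2663, 0.2431]
ee_rot: [1.598, 2.688, 0.0]
wrist_force: [0.2, -0.9, 0.6]
opening: 0.0651
gripper_force: 0.0
```

```bash
python3 w.py w3.png
```

```text
clk 5.38 tcp [ 0.6099 -0.2663  0.2431] toolz [ 0.012 -0.007 -1.   ] y ang 28.5 open 0.0651 F [ 0.2 -0.9  0.6] gf 0.0 q [-0.52  0.53  0.15  1.18  0.    0.55]
[624, 3, 16, 44, 373] top 0.03 rect [758.7 -33.9   8.6  23.6  37.5] circ 0.7621 -0.0313 0.0119 rgb [130. 127. 113.]
[270, 32, 89, 92, 3636] top 0.087 rect [ 563.1 -186.2   56.9   56.4   28.5] circ 0.563 -0.1864 0.0398 rgb [70. 73. 70.]
[275, 126, 81, 124, 5534] top 0.087 rect [ 606.  -264.8   56.8   57.7   28.5] circ 0.6059 -0.2646 0.0402 rgb [86. 89. 86.]
[296, 181, 41, 73, 2279] top 0.146 rect [ 606.5 -264.2   23.6   24.5   28.6] circ 0.6063 -0.2642 0.0125 rgb [23. 24. 26.]
```

Marker A stands upright in the well: top at 146 mm, at (606,-264). Now B.

Emit:
{"fn": "apply_moves", "kwargs": {"series": [0,0,-2,2,38,0,65,0,0,-2,2,38,0,65,0,0,-2,2,38,0,65,0,0,-2,2,38,0,65,0,0,-2,2,38,0,65,0,0,0,2,38,0,65,0,0,0,2,38,0,65,0,0,0,2,38,0,65,0,0,0,2,38,0,65,0,0,0,2,38,0,65]}}

```text
clock: 6.27
eef_pos: [0.6254, 0.1175, 0.2323]
ee_rot: [-1.834, -2.549, 0.002]
wrist_force: [1.7, -0.4, -1.5]
opening: 0.0649
gripper_force: 0.0
```

Emit:
{"fn": "apply_moves", "kwargs": {"series": [0,0,0,2,30,0,65,0,0,0,2,16,0,65,0,0,0,0,0,0,65,0,0,0,0,0,0,65,0,0,0,0,0,0,65]}}

```text
clock: 6.68
eef_pos: [0.63, 0.1605, 0.2328]
ee_rot: [-1.836, -2.549, 0.002]
wrist_force: [-0.0, 0.4, 0.2]
opening: 0.0651
gripper_force: 0.0
```

```bash
python3 w.py w4.png
```

```text
clk 6.68 tcp [0.63   0.1605 0.2328] toolz [-0.001 -0.001 -1.   ] y ang 18.5 open 0.0651 F [-0.   0.4  0.2] gf 0.0 q [ 0.14  0.52  0.1   1.16 -0.    1.38]
[278, 105, 46, 47, 1645] top 0.142 rect [599.1 218.3  24.1  23.9  19.5] circ 0.5989 0.2182 0.0125 rgb [ 28. 110.  49.]
[302, 187, 43, 75, 2369] top 0.142 rect [630.6 162.8  24.4  24.5  32.4] circ 0.6307 0.1626 0.0127 rgb [23. 23. 25.]
[281, 261, 40, 100, 3045] top 0.142 rect [637.9  96.1  23.5  24.9  18.5] circ 0.638 0.0963 0.0127 rgb [145.  70.   0.]
[381, 355, 51, 88, 2981] top 0.031 rect [769.7   6.7  43.   90.8  14.8] circ 0.7656 0.0056 0.0477 rgb [166. 128.   0.]
```

View pics/w4.png

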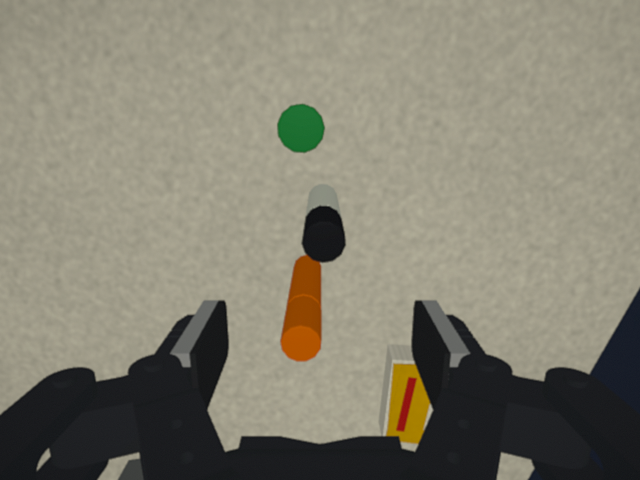

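Black-capped B is at (324,235), between the fingers. Green at (301,128) and orange at (302,340) both lie off the closing line.

Emit:
{"fn": "apply_moves", "kwargs": {"series": [0,0,0,0.5,1.5,-36,65,0,0,0,0,0,-36,65,0,0,0,0,0,-36,65,0,0,0,0,0,-22,65,0,0,0,0,0,-12,65,0,0,0,0,0,0,65,0,0,0,0,0,0,10,0,0,0,0,0,0,10,0,0,0,0,0,0,10,0,0,0,0,0,0,10]}}

```text
clock: 7.57
eef_pos: [0.6321, 0.1632, 0.0939]
ee_rot: [1.833, 2.548, 0.003]
wrist_force: [-0.1, -1.1, 5.8]
opening: 0.0243
gripper_force: 58.6
```

Emit:
{"fn": "apply_moves", "kwargs": {"series": [0,0,0,0,0,0,10,0,0,0,0,0,0,10,0,0,0,0,0,30,10,0,0,0,0,0,40,10,0,0,0,0,0,40,10,0,0,0,0,0,40,10,0,0,0,0,0,10,10,0,0,0,0,0,0,10]}}

```text
clock: 8.23
eef_pos: [0.6334, 0.1638, 0.2572]
ee_rot: [1.83, 2.545, 0.011]
wrist_force: [0.6, -0.0, -0.4]
opening: 0.0246
gripper_force: 58.9
```

Emit:
{"fn": "apply_moves", "kwargs": {"series": [0,0,2,-7,-35,0,10,0,0,2,-7,-35,0,10,0,0,2,-7,-35,0,10,0,0,2,-7,-35,0,10,0,0,2,-7,-35,0,10,0,0,0,-7,-35,0,10,0,0,0,-7,-35,0,10,0,0,0,-7,-35,0,10,0,0,0,-7,-35,0,10,0,0,0,-7,-35,0,10]}}

```text
clock: 9.07
eef_pos: [0.5594, -0.1879, 0.2498]
ee_rot: [-1.604, -2.699, 0.0]
wrist_force: [0.3, -0.8, -0.3]
opening: 0.0247
gripper_force: 59.0
```

Emit:
{"fn": "apply_moves", "kwargs": {"series": [0,0,0,0,0,-15,10,0,0,0,0,0,-15,10,0,0,0,0,0,0,10,0,0,0,0,0,0,10]}}

```text
clock: 9.4
eef_pos: [0.5594, -0.1862, 0.2196]
ee_rot: [-1.604, -2.697, 0.0]
wrist_force: [0.3, 0.3, 0.3]
opening: 0.0246
gripper_force: 59.0
```

```bash
python3 w.py w5.png
```

```text
clk 9.4 tcp [ 0.5594 -0.1862  0.2196] toolz [-0.004  0.002 -1.   ] y ang 28.5 open 0.0246 F [0.3 0.3 0.3] gf 59.0 q [-0.45  0.41 -0.1   1.07  0.    0.63]
[283, 174, 87, 96, 3511] top 0.087 rect [ 562.8 -185.6   56.8   57.5   28.5] circ 0.5629 -0.1855 0.0401 rgb [77. 80. 77.]
[297, 225, 45, 29, 588] top 0.16 rect [ 554.2 -178.6   22.4    6.9   26.7] circ 0.5558 -0.1817 0.0113 rgb [157. 160. 145.]
```

View pics/w5.png

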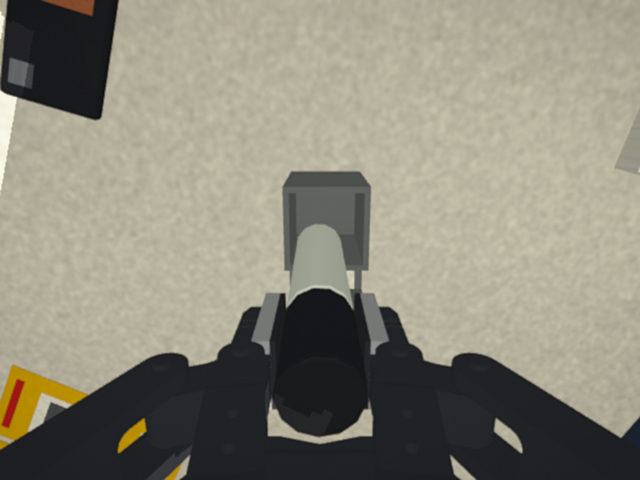

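B's foot is over the empty well near (325,225). I'll shift 4 mm in x, lower and release.

Emit:
{"fn": "apply_moves", "kwargs": {"series": [0,0,0,4,0,-22,10,0,0,0,0,0,-30,10,0,0,0,0,0,-30,10,0,0,0,0,0,-20,10,0,0,0,0,0,-10,10,0,0,0,0,0,-5,10,0,0,0,0,0,0,10,0,0,0,0,0,0,10]}}

```text
clock: 10.12
eef_pos: [0.5657, -0.1869, 0.1058]
ee_rot: [1.604, 2.699, 0.0]
wrist_force: [1.1, -0.3, -0.3]
opening: 0.0244
gripper_force: 59.1
```

Emit:
{"fn": "apply_moves", "kwargs": {"series": [0,0,0,0,0,0,60,0,0,0,0,0,0,60,0,0,0,0,0,0,60,0,0,0,0,0,0,60,0,0,0,0,0,0,60,0,0,0,0,0,20,60,0,0,0,0,0,35,60,0,0,0,0,0,40,60,0,0,0,0,0,40,60,0,0,0,0,0,0,60]}}

```text
clock: 10.95
eef_pos: [0.5686, -0.1885, 0.2482]
ee_rot: [1.599, 2.689, 0.002]
wrist_force: [1.6, -1.2, 1.0]
opening: 0.06
gripper_force: 0.0
```

Emit:
{"fn": "apply_moves", "kwargs": {"series": [0,0,0,0,0,20,60,0,0,0,0,0,0,60,0,0,0,0,0,0,60,0,0,0,0,0,0,60]}}

```text
clock: 11.28
eef_pos: [0.5644, -0.1866, 0.2584]
ee_rot: [-1.605, -2.699, 0.0]
wrist_force: [-0.4, 0.3, -0.0]
opening: 0.0604
gripper_force: 0.0
```

```bash
python3 w.py w6.png; python3 - <<'E'
from h import *
for n in("scene","side"):
    d=cam(n); save(d,n+"1.png"); pickle.dump(d,open(n+"0.pkl","wb"))
E
python3 m.py
```

```text
clk 11.28 tcp [ 0.5644 -0.1866  0.2584] toolz [-0.001  0.    -1.   ] y ang 28.5 open 0.0604 F [-0.4  0.3 -0. ] gf 0.0 q [-0.44  0.4  -0.02  1.16  0.    0.63]
[595, 57, 45, 116, 2650] top 0.031 rect [754.2  -8.3  33.1  89.8  38.9] circ 0.7671 0.002 0.045 rgb [165. 130.  16.]
[282, 165, 76, 84, 2674] top 0.087 rect [ 562.8 -185.7   56.5   57.5   28.5] circ 0.5626 -0.1858 0.0401 rgb [71. 73. 71.]
[302, 187, 38, 69, 1997] top 0.146 rect [ 564.9 -187.8   23.2   24.4   28.5] circ 0.5649 -0.1878 0.0127 rgb [24. 25. 27.]
[285, 250, 70, 102, 4120] top 0.086 rect [ 605.9 -264.5   56.5   58.5   28. ] circ 0.6059 -0.2648 0.0398 rgb [71. 74. 71.]
[303, 294, 36, 81, 2326] top 0.145 rect [ 606.2 -263.8   23.8   24.8   34.7] circ 0.606 -0.264 0.0129 rgb [23. 24. 25.]
scene [152, 180, 78, 64, 2875] top 0.145 mean [ 0.6   -0.215  0.07 ] circ [ 0.5937 -0.221 ] 0.0434 rgb [69. 68. 64.]
scene [296, 241, 14, 63, 734] top 0.142 mean [0.649 0.1   0.088] circ [0.6442 0.0968] 0.0089 rgb [130.  71.  40.]
scene [366, 252, 18, 64, 789] top 0.142 mean [0.61  0.221 0.088] circ [0.6046 0.2187] 0.0095 rgb [41. 80. 4
[... 378 characters left out ...]
86, 157, 13, 57, 586] top 0.14 mean [0.595 0.208 0.086] circ [0.5978 0.213 ] 0.0089 rgb [ 29. 103.  43.]
side [188, 174, 19, 36, 466] top 0.092 mean [0.439 0.328 0.062] circ [0.4407 0.3345] 0.0112 rgb [121. 118. 106.]
side [337, 177, 14, 60, 670] top 0.14 mean [0.633 0.086 0.087] circ [0.6367 0.0907] 0.0089 rgb [178.5  82.    5. ]
side [399, 212, 63, 36, 1175] top 0.031 mean [0.786 0.001 0.029] circ [0.7876 0.0036] 0.0363 rgb [168. 125.  44.]
side [388, 272, 118, 112, 6428] top 0.144 mean [ 0.575 -0.236  0.072] circ [ 0.5828 -0.2311] 0.0438 rgb [82. 81. 76.]
rim 1293 ((585.46875, -226.913330078125), (61.50701141357422, 148.13589477539062), 28.08572769165039) [[0.529, -0.301], [0.64, -0.155]]
```

View pics/side1.png

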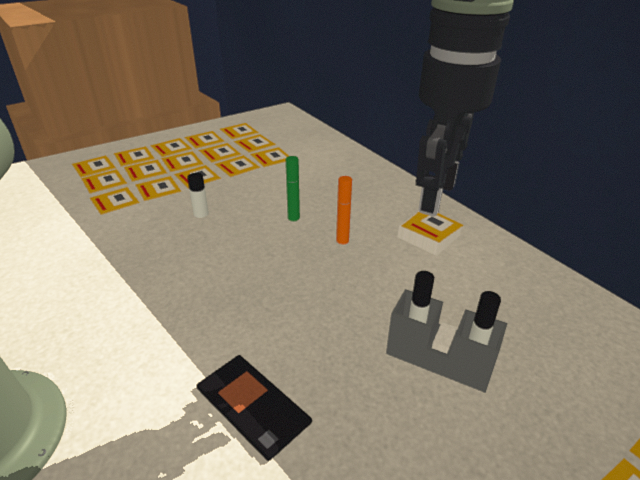

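The side view shows both markers standing cap up in the wells, at (423,290) and (487,310). The glue stick at (197,195) and the green and orange sticks haven't moved, and the gripper is clear. Handing in.

```bash
python3 -c "from workcell import job_done; print(job_done())"
```

```text
the job is handed in; nothing more can be done
None
```

Both markers are standing cap up in the stand's two wells, the glue stick and look-alikes are where they were, and I handed the job in at about 11 s on the robot's clock; the hand-in gave no verdict.

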